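# Pack the short sample vials into the caddy and close its keyed lid

### The job

Pack the sample caddy: stand the three short vials upright on its floor, each in the bay that matches its size (small in the shortest bay, medium in the middle, large in the longest), then put the lid on so that it lies level, fully home inside the rim with its lug down in the notch. The vials are glass: set them down, do not drop them. The two tall bottles do not fit under the lid; leave them and the other things on the bench where they are.

Things in the scene. Friction and masses are not known exactly. Their poses are not given: they have to be found in the camera images.
- caddy: White caddy, fixed, 190 (x) by 146 (y) by 64 high, mm. Origin: underside centre, z up. Floor 6 thick. Two dividers make bays 134 wide (y): shortest x -82 to -42, middle -38 to 14, longest 18 to 82. Dividers and end ledges, 55 high, carry the lid inside the rim (opening 180 by 134, 9 deep). Notch 34 wide, bottom at 55, mid +x end of the rim (longest bay).
- lid: White lid, loose, flat side down: plate 170 (x) by 124 (y) by 8 mm; lug 24 wide, 8 thick, sticks out 12 mid +x end; grey grip bar on its centre, 60 along x, 16 wide, from 8 to 38 mm above underside. 200 g. Origin: plate underside centre, z up. Seated: origin 55 mm above the caddy's origin, +x to the notch, 5 mm play each side.
- vial_large: Short straight glass vial, amber body with a blue cap of the same width; the large one: diameter 46 mm, height 46 mm (cap 12 mm of it), about 110 g, standing upright. Origin: centre of its underside, z up.
- vial_medium: Short straight glass vial, amber body with a blue cap of the same width; the medium one: diameter 34 mm, height 46 mm (cap 12 mm of it), about 60 g, standing upright. Origin: centre of its underside, z up.
- vial_small: Short straight glass vial, amber body with a blue cap of the same width; the small one: diameter 22 mm, height 46 mm (cap 12 mm of it), about 30 g, standing upright. Origin: centre of its underside, z up.
- tall_large: Tall glass bottle, a look-alike that stays where it is: amber body diameter 46 mm, sloping shoulder, blue cap narrower than the body (31 mm), 78 mm high. Origin: centre of its underside, z up.
- tall_medium: Tall glass bottle, a look-alike that stays where it is: amber body diameter 34 mm, sloping shoulder, blue cap narrower than the body (23 mm), 78 mm high. Origin: centre of its underside, z up.
- mouse: Black computer mouse, 100 by 58 mm, 34 mm high, lying beside the work; not to be moved. Origin: centre of its underside.
- marker: Marker pen lying flat, white with a red cap, 130 mm along its x, 15 mm thick; not to be moved. Origin: centre of its underside.
- notes: Pad of yellow sticky notes, 76 by 76 mm, 14 mm thick; not to be moved. Origin: centre of its underside.
Not all that is in view belongs to the job. Leave any brown, green or pink look-alike of the vial_large alone.

How it is judged (in metres and radians):
On the way, in this order (a step that is already met when the one before it is completed fails the run):
1. the three short vials stand in their own bays, let go, while the lid is still off (x of vial_small in the frame of caddy between -0.074 and -0.05 m and y of vial_small in the frame of caddy between -0.06 and 0.06 m and z of vial_small in the frame of caddy between 0 and 0.012 m and angle between each of vial_small, vial_medium, vial_large's own z axis and vertical below 0.15 rad and x of vial_medium in the frame of caddy between -0.024 and 0 m and y of vial_medium in the frame of caddy between -0.06 and 0.06 m and z of vial_medium in the frame of caddy between 0 and 0.012 m and x of vial_large in the frame of caddy between 0.038 and 0.062 m and y of vial_large in the frame of caddy between -0.06 and 0.06 m and z of vial_large in the frame of caddy between 0 and 0.012 m and contact force between each of vial_small, vial_medium, vial_large and the arm below 0.1 N and (horizontal distance between lid and caddy above 0.1 m or z of lid in the frame of caddy above 0.07 m)), for 0.2 s.
2. the lid is seated with its lug in the notch (z of lid in the frame of caddy between 0.05 and 0.0585 m and x of lid in the frame of caddy between -0.009 and 0.009 m and y of lid in the frame of caddy between -0.009 and 0.009 m and angle between lid's own z axis and vertical below 0.04 rad and angle between the x axis of lid and the x axis of caddy, either way round below 0.12 rad), for 0.2 s.
At the end, for the whole second after the job is handed in: Short vials upright on the floor of their own bays (12 mm along the row, 60 across); lid level (0.04 rad) on its seat (-5, +3.5 mm), lug in the notch, centred to 9 mm and 0.12 rad; tall bottles upright, they and mouse, marker and notes within 30 mm of where they were; all let go, at rest (all of step 2 and x of vial_small in the frame of caddy between -0.074 and -0.05 m and y of vial_small in the frame of caddy between -0.06 and 0.06 m and z of vial_small in the frame of caddy between 0 and 0.012 m and angle between each of vial_small, vial_medium, vial_large's own z axis and vertical below 0.15 rad and x of vial_medium in the frame of caddy between -0.024 and 0 m and y of vial_medium in the frame of caddy between -0.06 and 0.06 m and z of vial_medium in the frame of caddy between 0 and 0.012 m and x of vial_large in the frame of caddy between 0.038 and 0.062 m and y of vial_large in the frame of caddy between -0.06 and 0.06 m and z of vial_large in the frame of caddy between 0 and 0.012 m and linear speed of each of vial_small, vial_medium, vial_large, lid, tall_large, tall_medium below 0.02 m/s and contact force between each of vial_small, vial_medium, vial_large, lid, tall_large, tall_medium and the arm below 0.1 N and distance of each of tall_large, tall_medium, mouse, marker, notes from where it was at the start of the episode below 0.03 m and angle between each of tall_large, tall_medium's own z axis and vertical below 0.2 rad); the robot touches nothing.
It fails at once if a tall bottle or a bystander is moved more than 30 mm or a tall bottle is tipped (distance of any of tall_large, tall_medium, mouse, marker, notes from where it was at the start of the episode above 0.03 m or angle between any of tall_large, tall_medium's own z axis and vertical above 0.6 rad).
It fails at once if a glass vial is dropped (falls freely faster than 0.8 m/s, a drop of some 33 mm) ((linear speed of vial_small above 0.8 m/s and contact force between vial_small and anything else below 0.05 N) or (linear speed of vial_medium above 0.8 m/s and contact force between vial_medium and anything else below 0.05 N) or (linear speed of vial_large above 0.8 m/s and contact force between vial_large and anything else below 0.05 N)).
It also fails if it takes over 96 s, if anything falls off the work surface, if the arm or the gripper's body presses on something with over 40 N, if the wrist force passes 120 N, or if a joint passes its speed limit or range.

### The arm

A 6-joint arm with a two-finger parallel gripper is mounted at the origin on the work surface. World frame = base frame: x ahead of the robot, y to its left, z up, the work surface at z = 0. Lengths are in m, angles in degrees, forces in N, time in s.
With the tool pointing down it reaches from about 0.4 to 0.825 m from the base axis. Payload 7 kg.
Tool frame: the origin (TCP) lies midway between the tips of the shut fingers; the grasp point (between the pads) lies 19 mm behind it; z points along the fingers, y is the line along which they close (so a half turn about z gives the same grasp; the last joint's range is limited). The gripper opens to 88 mm and grips with 3 to 60 N. Pads are 19 mm wide; open, the fingers measure 130 mm over their backs; the gripper's body (78 mm by 193 mm) begins 47 mm behind the grasp point.
Start: joints at [-55.399, 20.546, 0.682, 0, -70.136, -16.507], TCP at [0.21, -0.642, 0.227] pointing down, gripper open.
Joint ranges: [-176.03, 176.03], [-82.01, 121.73], [-58.28, 71.71], [-173.87, 95.51], [-174.79, -0.11], [-173.66, 173.66]. Speed limits (degrees/s): [136.94, 136.94, 172.46, 180, 180, 180].

### API

Orientations are given as [roll, pitch, yaw] about the fixed x, y, z axes, in that order (R = Rz(yaw) Ry(pitch) Rx(roll)).
In Python, from plant import ctrl gives the robot as it stands. The module is installed in compiled form; this text tells all that it offers.
- The arm moves only by the tool send_rows, never from a script. Its argument "plan" is a list that holds one entry, the list of rows, each a list of 6 numbers: the shift along the tool's x, y, z in parts of the range, where 1.0 means 40 cm, then the turn, a rotation vector about the tool's x, y, z in fractions of the full range, 1 being 2 pi rad. A call has 1 to 8 rows; each row is the pose to reach, as a shift and turn from the pose commanded when the call began, along the tool's axes at that moment; what a row does not reach only later rows make up. A row lasts 1/12 s, in which the tool goes at most 41.7 mm and 7.16 degrees, less where a joint would pass 70% of its speed; a pose out of reach is approached as far as the arm can. A shift or turn number past 1, either way, is cut back to 1. A call with a gripper value outside its range is refused whole. "fingers" is the opening, from 0 (shut) to 1 (fully open), set as the call begins (left out, the last holds). The fingers move at their own pace and stop on an object; the grip force is fixed at half the most. Time passes only in rows, so rows that repeat a pose let the fingers close. It gives the time, the measured TCP pose, the force, the opening and the grip force at its end, in the units of the state.
- ctrl.get_obs(): the state, without advancing time (a new reading comes with each control period).
- ctrl.snapshot(name): name is "scene" or "top"; returns a dict with "img" (400x640x3 uint8, red, green, blue), "K" (3x3 intrinsics, pixels), "k1" (the pictures are not rectified: a ray, as slopes to the right and down, at radius r is drawn at 1 + k1 r^2 times it, then the intrinsics apply), "pose" (4x4, takes a point from camera to world coordinates). Camera axes: x right, y down, z forward; pixel columns grow to the right and rows downward; lengths in m; the calibration is good to about 2 mm. A picture is of the moment at which its call begins. There is no depth.
- ctrl.close_job(): hands the job in; it is judged then, once.
The state is a dict: "clock": time; "joint_pos": joint angles; "qvel": joint speeds; "tau": joint torques, N m; "tool_pos": TCP position; "orientation": TCP orientation; "force": force on the tool from outside, world axes, zero at the start; "moment": the same for the moment, N m; "opening": finger opening in m; "gripper_force": force on a finger pad.
Only numpy, scipy, OpenCV 4.12 (cv2) and the standard library are available. Lean on these libraries where they do the work, as an engineer would, in place of code of your own. Each camera call takes 0.05 s, during which the arm holds its last target. There are 200 camera calls.

## Working session

There is one attempt and no reset: what is moved stays moved. The work goes in short steps, Python scripts to look and compute and a tool call to move; the robot and the scene stay as the last step left them, time stands still between calls to the robot, and variables do not carry over. Pictures are saved under pics/ and viewed, at most 14 in all, crops included, and the job is handed in when it is done.

Besides the shell and the picture viewer there is one more tool, called after ">>>" as name(argument=value, ...) on one line, values as JSON. send_rows: Moves the arm, as the interface text tells. Its arguments: {"type":"object","properties":{"plan":{"type":"array","items":{"type":"array","items":{"type":"array","items":{"type":"number"}}}},"fingers":{"type":"number"}},"required":["plan"]}

```bash
mkdir -p pics
python3 - <<'E'
from plant import ctrl
import cv2
o=ctrl.get_obs();print({k:o[k] for k in('clock','tool_pos','orientation','opening')})
for n in('scene','top'):
    s=ctrl.snapshot(n);cv2.imwrite(f'pics/{n}0.png',s['img'][...,::-1]);print(n,s['K'].tolist(),s['k1'],s['pose'].round(4).tolist())
E
```

```text
{'clock': 0.0, 'tool_pos': array([ 0.20945569, -0.64117558,  0.22563024]), 'orientation': array([ 1.79905286e+02, -7.11141094e-03, -1.61915012e+02]), 'opening': 0.08763401460464455}
scene [[461.30210187186043, 0.0, 318.7576282249855], [0.0, 461.30210187186043, 199.43567643350744], [0.0, 0.0, 1.0]] -0.05181927027688539 [[0.5019, 0.7471, -0.4357, 1.0815], [0.8649, -0.4316, 0.2563, -0.332], [0.0034, -0.5055, -0.8628, 1.0992], [0.0, 0.0, 0.0, 1.0]]
top [[475.311549204384, 0.0, 317.99306726117425], [0.0, 475.311549204384, 196.90520945550566], [0.0, 0.0, 1.0]] -0.0995428527668814 [[-0.0004, -0.9965, 0.0839, 0.4491], [-1.0, 0.0012, 0.0087, -0.0147], [-0.0088, -0.0839, -0.9964, 1.2494], [0.0, 0.0, 0.0, 1.0]]
```

View pics/scene0.png

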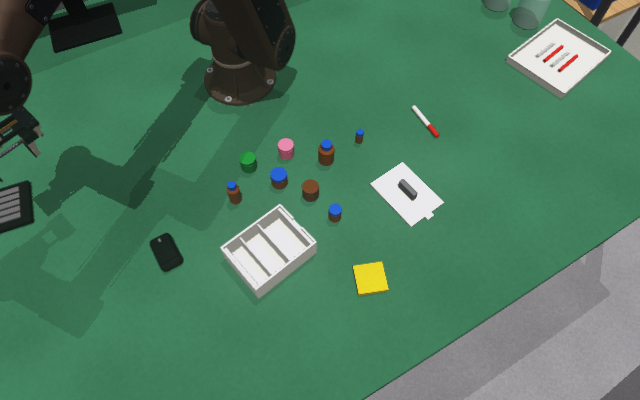

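View pics/top0.png

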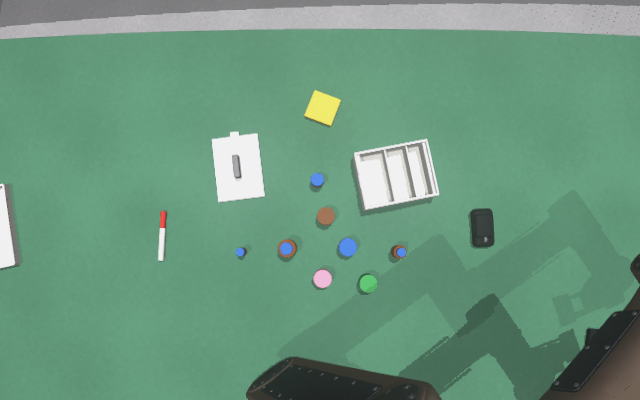

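```bash
cat > h.py <<'E'
import numpy as np, cv2
def ray(s,uv):
    K=s['K']; d=(np.array(uv,float)-[K[0,2],K[1,2]])/[K[0,0],K[1,1]]; u=d.copy()
    for _ in range(20): u=d/(1+s['k1']*(u@u))
    return s['pose'][:3,3], s['pose'][:3,:3]@np.r_[u,1]
def plane(s,uv,z):
    o,d=ray(s,uv); return o+d*(z-o[2])/d[2]
def tri(s1,a,s2,b):
    (o1,d1),(o2,d2)=ray(s1,a),ray(s2,b)
    A=np.c_[d1,-d2]; t=np.linalg.lstsq(A,o2-o1,rcond=None)[0]
    p,q=o1+t[0]*d1,o2+t[1]*d2; return (p+q)/2, np.linalg.norm(p-q)
def blobs(img,lo,hi,amin=20):
    m=cv2.inRange(cv2.cvtColor(img,cv2.COLOR_RGB2HSV),lo,hi)
    n,_,st,c=cv2.connectedComponentsWithStats(m)
    return m,[(c[i].round(1),st[i]) for i in range(1,n) if st[i][4]>=amin]
BLUE=((105,120,60),(125,255,255))
E
python3 - <<'E'
from plant import ctrl
from h import *
S,T=ctrl.snapshot('scene'),ctrl.snapshot('top')
for n,s in(('S',S),('T',T)):
    for c,st in blobs(s['img'],*BLUE)[1]: print(n,c,st,plane(s,c,.042).round(3))
    cv2.imwrite
a=cv2.resize(T['img'][90:300,205:445],None,fx=3.3,fy=2.8,interpolation=cv2.INTER_CUBIC)[:588]
cv2.imwrite('pics/topc.png',cv2.resize(T['img'][120:295,205:445],None,fx=3.3,fy=3.3,interpolation=cv2.INTER_CUBIC)[...,::-1])
cv2.imwrite('pics/scc.png',cv2.resize(S['img'][120:305,215:450],None,fx=3.2,fy=3.2,interpolation=cv2.INTER_CUBIC)[...,::-1])
E
```

```text
S [591.6   3.3] [579   0  23  10 142] [0.326 1.276 0.042]
S [359.5 132.3] [356 129   8   8  44] [0.411 0.198 0.042]
S [326.2 144.7] [321 139  11  12 103] [0.402 0.091 0.042]
S [278.4 174.4] [270 167  17  16 207] [ 0.423 -0.074  0.042]
S [231.4 185.3] [227 181   9  10  69] [ 0.391 -0.201  0.042]
S [334.8 209.6] [329 204  13  13 129] [0.595 0.003 0.042]
T [316.9 179.1] [311 173  13  13 140] [ 0.596 -0.001  0.042]
T [347.4 246.7] [339 238  18  19 262] [ 0.424 -0.078  0.042]
T [285.8 248.2] [280 243  12  12 112] [0.42  0.077 0.042]
T [239.9 251.5] [236 248   9   8  58] [0.412 0.194 0.042]
T [401.  251.9] [397 248   9   9  66] [ 0.411 -0.214  0.042]
```

View pics/topc.png

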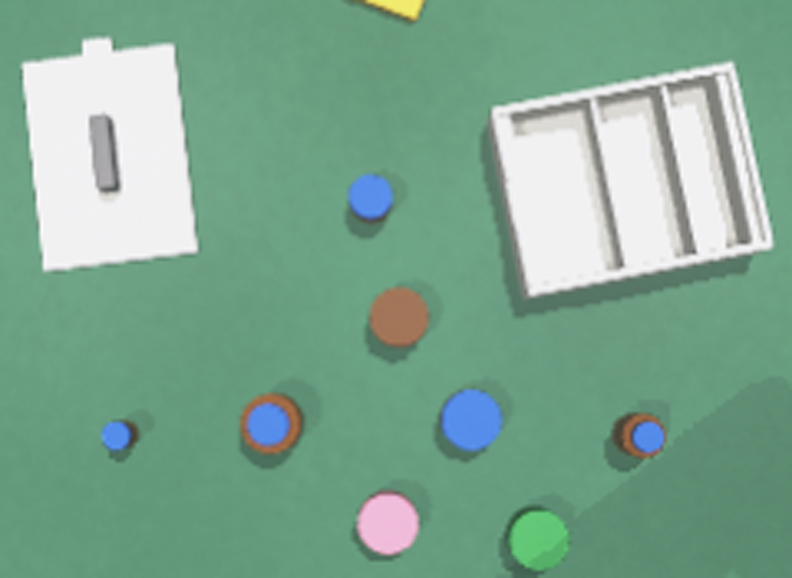

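View pics/scc.png

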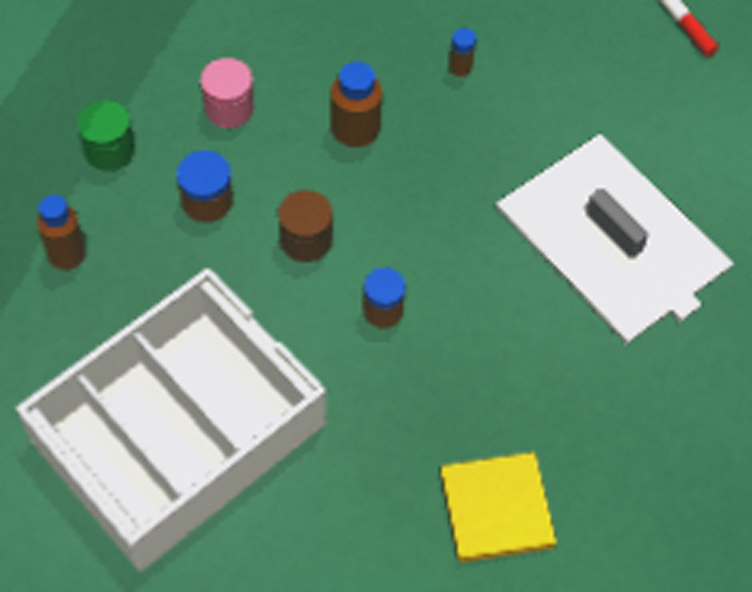

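```bash
cat >> h.py <<'E'
def sub(s,pts,w=3):
    g=cv2.cvtColor(s['img'],cv2.COLOR_RGB2GRAY)
    return cv2.cornerSubPix(g,np.float32(pts).reshape(-1,1,2),(w,w),(-1,-1),(3,60,.005)).reshape(-1,2)
E
python3 - <<'E'
from plant import ctrl
from h import *
np.set_printoptions(suppress=True,precision=4)
S,T=ctrl.snapshot('scene'),ctrl.snapshot('top')
t0=np.array([[490,106],[733,64],[772,246],[528,298]])/3.3+[205,120]
s0=np.array([[325,392],[135,542],[18,408],[208,268]])/3.2+[215,120]
l0=np.array([[22,63],[174,43],[197,252],[43,270]])/3.3+[205,120]
m0=np.array([[628,342],[732,263],[600,135],[497,204]])/3.2+[215,120]
# order lid scene to match top: top TL=(+x,+y),TR=(+x,-y),BR=(-x,-y),BL
m0=m0[[1,0,3,2]]
for nm,a,b,z in(('caddy',t0,s0,.064),('lid',l0,m0,.008)):
    A,B=sub(T,a),sub(S,b); print(nm,abs(A-a).max(),abs(B-b).max())
    P=np.array([tri(T,p,S,q)[0] for p,q in zip(A,B)]); print(P)
    PT=np.array([plane(T,p,z) for p in A]);PS=np.array([plane(S,p,z) for p in B])
    for X in(P,PT,PS):
        d=np.roll(X,-1,0)-X; print(X.mean(0),np.linalg.norm(d,axis=1),np.degrees(np.arctan2(d[:,1],d[:,0])))
# bar
for n,s,r in(('T',T,(225,140,250,195)),('S',S,(390,170,430,210))):
    x0,y0,x1,y1=r; g=cv2.cvtColor(s['img'],cv2.COLOR_RGB2HSV)[y0:y1,x0:x1]
    m=((g[...,2]<185)&(g[...,1]<60)).astype('uint8');n_,_,st,c=cv2.connectedComponentsWithStats(m);i=1+st[1:,4].argmax();print('bar',n,c[i]+[x0,y0],st[i],plane(s,c[i]+[x0,y0],.03))
for nm,a,b in(('L',(347.4,246.7),(278.4,174.4)),('M',(316.9,179.1),(334.8,209.6)),('s',(239.9,251.5),(359.5,132.3)),('TL',(285.8,248.2),(326.2,144.7)),('TM',(401,251.9),(231.4,185.3))): print(nm,tri(T,a,S,b))
E
```

```text
caddy 1.1214174212831551 1.82476806640625
[[ 0.6615 -0.0928  0.0702]
 [ 0.6978 -0.2777  0.0683]
 [ 0.5547 -0.3052  0.0674]
 [ 0.5178 -0.1204  0.0657]]
[ 0.6079 -0.199   0.0679] [0.1884 0.1457 0.1885 0.1464] [ -78.8958 -169.1228  101.2892   10.8607]
[ 0.6079 -0.201   0.064 ] [0.1892 0.1463 0.1892 0.1475] [ -79.0166 -169.1852  101.3427   10.8249]
[ 0.607  -0.1971  0.064 ] [0.1896 0.1458 0.1886 0.1447] [ -78.6353 -169.091   101.0361   11.2828]
lid 0.6259807239879365 0.8988800048828125
[[0.7098 0.2815 0.0125]
 [0.7248 0.1594 0.0107]
 [0.5574 0.1385 0.012 ]
 [0.5419 0.2609 0.0122]]
[0.6335 0.2101 0.0118] [0.1231 0.1687 0.1234 0.1692] [ -83.005  -172.8809   97.2408    7.0123]
[0.6332 0.2093 0.008 ] [0.1241 0.1688 0.1244 0.1697] [ -83.3532 -172.9365   97.0262    6.9631]
[0.6325 0.2136 0.008 ] [0.124  0.1697 0.1233 0.17  ] [ -82.6331 -173.0675   97.478     7.1779]
bar T [236.3256 166.3953] [  7  15  10  24 172] [0.6316 0.2084 0.03  ]
bar S [407.0448 189.5157] [  8   9  20  22 223] [0.635  0.2098 0.03  ]
L (array([ 0.4251, -0.0766,  0.0461]), np.float64(0.003626989239035594))
M (array([0.5967, 0.0001, 0.0462]), np.float64(0.00326397296636169))
s (array([0.4127, 0.1951, 0.0454]), np.float64(0.00317229617677106))
TL (array([0.4221, 0.0765, 0.075 ]), np.float64(0.0035115978653878777))
TM (array([ 0.4127, -0.2066,  0.0768]), np.float64(0.003918937935333163))
```

```bash
cat > go.py <<'E'
import sys; from plant import ctrl; import numpy as np
from scipy.spatial.transform import Rotation as R
x,y,z,yaw=map(float,sys.argv[1:5]); o=ctrl.get_obs()
C=R.from_euler('xyz',o['orientation'],degrees=True)
T=R.from_euler('xyz',[180,0,yaw],degrees=True)
d=C.inv().apply(np.array([x,y,z])-o['tool_pos'])*100
print('shift cm',d.round(2),'turn',np.degrees((C.inv()*T).as_rotvec()).round(2),'clock',o['clock'].__round__(2),'q',np.round(o['joint_pos'],1),'open',round(o['opening'],4),'F',np.round(o['force'],1))
E
python3 go.py .4245 -.077 .15 -78.9
```

```text
shift cm [-37.96  46.98   7.65] turn [ 3.000e-02  2.000e-02 -8.301e+01] clock 0.3 q [-55.4  20.6   0.7  -0.  -70.1 -16.5] open 0.0876 F [-0.3 -0.6  0.2]
```

Units first: shifts go in shares of 40 cm and turns go in shares of 2 pi rad. So 23.5 cm / 40 = 0.5875, 20.6 cm / 40 = 0.515, -41.5 degrees / 360 = -0.1153.

>>> send_rows(plan=[[[-0.06,0.0725,0.0125,0,0,-0.0144],[-0.12,0.1475,0.025,0,0,-0.0289],[-0.18,0.22,0.035,0,0,-0.0433],[-0.2375,0.2925,0.0475,0,0,-0.0578],[-0.2975,0.3675,0.06,0,0,-0.0722],[-0.3575,0.44,0.0725,0,0,-0.0867],[-0.415,0.515,0.0825,0,0,-0.1011],[-0.475,0.5875,0.095,0,0,-0.1153]]], fingers=0.73)

```text
clock: 0.97
tool_pos: [0.3173, -0.3576, 0.1886]
orientation: [-180.0, 0.0, -120.2]
force: [0.7, 0.1, -0.3]
opening: 0.0643
gripper_force: 0.0
```

```bash
python3 go.py .4245 -.077 .15 -78.9
```

```text
shift cm [-29.64   4.84   3.86] turn [-4.000e-02 -1.000e-02 -4.126e+01] clock 0.97 q [-24.8   3.5 -26.6  -0.  -59.8  -5.4] open 0.0643 F [ 0.7  0.1 -0.3]
```

To row units: -29.6 cm / 40 = -0.74, 3.5 cm / 40 = 0.0875, -41.3 degrees / 360 = -0.1147.

>>> send_rows(plan=[[[-0.1,0.0175,0.0125,0,0,-0.0167],[-0.2,0.0325,0.025,0,0,-0.0333],[-0.3,0.05,0.0375,0,0,-0.05],[-0.425,0.07,0.055,0,0,-0.0667],[-0.525,0.0875,0.07,0,0,-0.0833],[-0.6375,0.105,0.085,0,0,-0.1],[-0.74,0.12,0.0975,0,0,-0.1147],[-0.74,0.12,0.0975,0,0,-0.1147]]])

```text
clock: 1.63
tool_pos: [0.4273, -0.0758, 0.1496]
orientation: [-179.9, 0.0, -78.6]
force: [0.5, -0.3, -0.4]
opening: 0.0641
gripper_force: 0.0
```

```bash
python3 go.py .4245 -.077 .019 -78.9
```

```text
shift cm [ 0.06  0.32 13.05] turn [-0.09  0.01  0.3 ] clock 1.63 q [ 16.2   1.3 -34.7   0.  -53.9  -4.8] open 0.0641 F [ 0.5 -0.3 -0.4]
```

To row units: 13.05 cm / 40 = 0.3263, 13 cm / 40 = 0.325.

>>> send_rows(plan=[[[0.0025,0.0075,0.025,0,0,0],[0.0025,0.0075,0.1,0,0,0],[0.0025,0.0075,0.175,0,0,0],[0.0025,0.0075,0.25,0,0,0],[0.0025,0.0075,0.3,0,0,0],[0.0025,0.0075,0.325,0,0,0],[0.0025,0.0075,0.3263,0,0,0],[0.0025,0.0075,0.3263,0,0,0]]])

```text
clock: 2.3
tool_pos: [0.4227, -0.0813, 0.0189]
orientation: [179.9, -0.0, -79.1]
force: [0.1, 0.6, 0.7]
opening: 0.0638
gripper_force: 0.0
```

>>> send_rows(plan=[[[0,0,0,0,0,0],[0,0,0,0,0,0],[0,0,0,0,0,0],[0,0,0,0,0,0],[0,0,0,0,0,0],[0,0,0,0,0,0]]], fingers=0)

```text
clock: 2.8
tool_pos: [0.4236, -0.081, 0.0199]
orientation: [-179.9, -0.0, -79.1]
force: [-1.3, 1.4, 6.6]
opening: 0.0455
gripper_force: 30.0
```

```bash
python3 go.py .5981 -.1504 .15 -78.9
```

```text
shift cm [ 10.12 -15.85 -12.98] turn [-0.1  -0.   -0.19] clock 2.8 q [ 15.6  12.6 -44.2   0.  -33.1  -4.7] open 0.0455 F [-1.3  1.4  6.6]
```

To row units: -13 cm / 40 = -0.325, -12.5 cm / 40 = -0.3125.

>>> send_rows(plan=[[[0,0,-0.025,0,0,0],[0,0,-0.075,0,0,0],[0,0,-0.1375,0,0,0],[0,0,-0.2,0,0,0],[0,0,-0.2625,0,0,0],[0,0,-0.3125,0,0,0],[0,0,-0.325,0,0,0],[0,0,-0.325,0,0,0]]])

```text
clock: 3.47
tool_pos: [0.4237, -0.0809, 0.1506]
orientation: [-179.8, 0.0, -79.1]
force: [0.2, 0.4, -1.2]
opening: 0.0453
gripper_force: 30.0
```

To row units: -15.9 cm / 40 = -0.3975, -15.3 cm / 40 = -0.3825.

>>> send_rows(plan=[[[0.0125,-0.02,0,0,0,0],[0.045,-0.075,0,0,0,0],[0.0875,-0.1375,0,0,0,0],[0.13,-0.205,0,0,0,0],[0.175,-0.275,0,0,0,0],[0.22,-0.345,0,0,0,0],[0.25,-0.3825,0,0,0,0],[0.26,-0.3975,0,0,0,0]]])

```text
clock: 4.13
tool_pos: [0.6004, -0.1549, 0.1456]
orientation: [179.8, 0.0, -79.2]
force: [0.3, -0.1, -1.3]
opening: 0.0456
gripper_force: 30.0
```

>>> send_rows(plan=[[[0,0,0,0,0,0],[0,0,0,0,0,0]]])

```text
clock: 4.3
tool_pos: [0.5976, -0.1534, 0.1469]
orientation: [179.8, 0.1, -79.2]
force: [-0.5, -0.0, -1.2]
opening: 0.0455
gripper_force: 30.0
```

```bash
python3 go.py .599 -.1543 .026 -78.9
python3 - <<'E'
from plant import ctrl
from h import *
for n in('scene','top'):
    s=ctrl.snapshot(n); cv2.imwrite(f'pics/{n}1.png',s['img'][...,::-1])
    for c,st in blobs(s['img'],*BLUE)[1]: print(n,c,st[4])
a=cv2.imread('pics/scene1.png')[120:310,200:400];b=cv2.imread('pics/top1.png')[110:300,290:490]
cv2.imwrite('pics/c1.png',cv2.resize(np.hstack([a,b]),None,fx=2,fy=2))
E
```

```text
shift cm [ 0.13 -0.17 12.09] turn [ 0.2   0.05 -0.25] clock 4.3 q [  3.7  18.7 -12.9  -0.  -58.5   7.2] open 0.0455 F [-0.5 -0.  -1.2]
scene [591.6   3.3] 142
scene [359.5 132.3] 44
scene [326.1 144.6] 102
scene [231.4 185.3] 69
scene [334.8 209.6] 129
top [239.9 251.5] 57
top [401.  251.9] 66
```

View pics/c1.png

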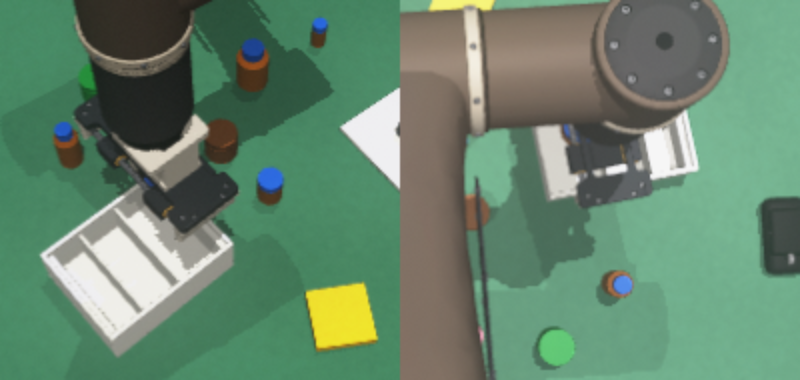

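To row units: 12 cm / 40 = 0.3, 11.9 cm / 40 = 0.2975.

>>> send_rows(plan=[[[0.0025,-0.0025,0.025,0,0,0],[0.0025,-0.0025,0.0875,0,0,0],[0.0025,-0.0025,0.15,0,0,0],[0.0025,-0.0025,0.2125,0,0,0],[0.0025,-0.0025,0.2625,0,0,0],[0.0025,-0.0025,0.2875,0,0,0],[0.0025,-0.0025,0.2975,0,0,0],[0.0025,-0.0025,0.3,0,0,0]]])

```text
clock: 5.07
tool_pos: [0.5995, -0.1539, 0.0287]
orientation: [180.0, -0.0, -79.1]
force: [-0.5, 0.6, -1.7]
opening: 0.0458
gripper_force: 30.0
```

>>> send_rows(plan=[[[0,0,0,0,0,0],[0,0,0,0,0,0],[0,0,0,0,0,0]]])

```text
clock: 5.32
tool_pos: [0.6007, -0.154, 0.0304]
orientation: [-179.9, -0.0, -79.1]
force: [-0.7, -0.2, -1.3]
opening: 0.0452
gripper_force: 30.0
```

To row units: 0.4 cm / 40 = 0.01, 0.35 cm / 40 = 0.0088.

>>> send_rows(plan=[[[0,0,0.0025,0,0,0],[0,0,0.0063,0,0,0],[0,0,0.0088,0,0,0],[0,0,0.01,0,0,0],[0,0,0.01,0,0,0]]])

```text
clock: 5.73
tool_pos: [0.6001, -0.1541, 0.026]
orientation: [-180.0, -0.0, -79.1]
force: [-3.2, 0.7, 6.6]
opening: 0.0455
gripper_force: 30.0
```

Contact at the expected height (force flipped to +6.6 N). Release partially and rise.

>>> send_rows(plan=[[[0,0,0,0,0,0],[0,0,0,0,0,0],[0,0,0,0,0,0],[0,0,0,0,0,0]]], fingers=0.66)

```text
clock: 6.07
tool_pos: [0.5999, -0.1541, 0.025]
orientation: [180.0, -0.0, -79.1]
force: [-0.0, 0.2, -0.2]
opening: 0.0574
gripper_force: 0.0
```

To row units: -12.5 cm / 40 = -0.3125, -11 cm / 40 = -0.275.

>>> send_rows(plan=[[[0,0,-0.025,0,0,0],[0,0,-0.075,0,0,0],[0,0,-0.1375,0,0,0],[0,0,-0.2125,0,0,0],[0,0,-0.275,0,0,0],[0,0,-0.3125,0,0,0],[0,0,-0.3125,0,0,0],[0,0,-0.3125,0,0,0]]])

```text
clock: 6.73
tool_pos: [0.6005, -0.154, 0.1519]
orientation: [-179.8, -0.0, -79.1]
force: [-0.2, 0.4, 0.0]
opening: 0.058
gripper_force: 0.0
```

```bash
python3 go.py .5965 0 .15 -78.9
```

```text
shift cm [-15.2   -2.52   0.19] turn [-0.17 -0.02 -0.21] clock 6.73 q [  3.6  18.5 -12.5  -0.  -58.8   7.3] open 0.058 F [-0.2  0.4  0. ]
```

To row units: -15.2 cm / 40 = -0.38, -13 cm / 40 = -0.325.

>>> send_rows(plan=[[[-0.025,-0.005,0,0,0,0],[-0.1,-0.0175,0,0,0,0],[-0.175,-0.03,0,0,0,0],[-0.25,-0.04,0,0,0,0],[-0.325,-0.0525,0,0,0,0],[-0.38,-0.0625,0.005,0,0,0],[-0.38,-0.0625,0.005,0,0,0],[-0.38,-0.0625,0.005,0,0,0]]])

```text
clock: 7.4
tool_pos: [0.5949, 0.0015, 0.147]
orientation: [179.9, -0.0, -79.0]
force: [-0.2, 0.4, -0.0]
opening: 0.0574
gripper_force: 0.0
```

>>> send_rows(plan=[[[0,0,0,0,0,0],[0,0,0,0,0,0]]])

```text
clock: 7.57
tool_pos: [0.5953, -0.0006, 0.1475]
orientation: [179.9, -0.0, -79.1]
force: [-0.2, -0.4, -0.3]
opening: 0.0578
gripper_force: 0.0
```

```bash
python3 go.py .5965 0 .019 -78.9
```

```text
shift cm [-0.04 -0.14 12.85] turn [ 0.06 -0.01 -0.24] clock 7.57 q [ 18.7  16.7 -15.8  -0.  -57.5  -7.9] open 0.0578 F [-0.2 -0.4 -0.3]
```

To row units: 12.8 cm / 40 = 0.32, 12 cm / 40 = 0.3.

>>> send_rows(plan=[[[0,-0.0025,0.025,0,0,0],[0,-0.0025,0.1,0,0,0],[0,-0.0025,0.175,0,0,0],[0,-0.0025,0.25,0,0,0],[0,-0.0025,0.3,0,0,0],[0,-0.0025,0.32,0,0,0],[0,-0.0025,0.32,0,0,0],[0,-0.0025,0.32,0,0,0]]])

```text
clock: 8.23
tool_pos: [0.5969, -0.0004, 0.0201]
orientation: [180.0, -0.0, -79.1]
force: [0.2, -0.4, -0.2]
opening: 0.0579
gripper_force: 0.0
```

>>> send_rows(plan=[[[0,0,0,0,0,0],[0,0,0,0,0,0],[0,0,0,0,0,0],[0,0,0,0,0,0],[0,0,0,0,0,0],[0,0,0,0,0,0]]], fingers=0)

```text
clock: 8.73
tool_pos: [0.5971, 0.0003, 0.021]
orientation: [-179.9, -0.0, -79.1]
force: [-2.5, 0.8, 6.1]
opening: 0.0333
gripper_force: 30.0
```

To row units: -13 cm / 40 = -0.325, -12.5 cm / 40 = -0.3125.

>>> send_rows(plan=[[[0,0,-0.025,0,0,0],[0,0,-0.075,0,0,0],[0,0,-0.1375,0,0,0],[0,0,-0.2,0,0,0],[0,0,-0.2625,0,0,0],[0,0,-0.3125,0,0,0],[0,0,-0.325,0,0,0],[0,0,-0.325,0,0,0]]])

```text
clock: 9.4
tool_pos: [0.5977, 0.0004, 0.1525]
orientation: [-179.8, 0.0, -79.1]
force: [0.1, 0.4, -1.1]
opening: 0.0332
gripper_force: 30.0
```

```bash
python3 go.py .610 -.2113 .15 -78.9
```

```text
shift cm [21.02  2.79  0.23] turn [-0.23  0.02 -0.2 ] clock 9.4 q [ 18.8  16.5 -15.4   0.  -57.9  -7.9] open 0.0332 F [ 0.1  0.4 -1.1]
```

To row units: 21 cm / 40 = 0.525, 20.2 cm / 40 = 0.505.

>>> send_rows(plan=[[[0.025,0.0025,0,0,0,0],[0.1,0.0125,0,0,0,0],[0.1875,0.025,0,0,0,0],[0.275,0.0375,0,0,0,0],[0.3625,0.0475,0,0,0,0],[0.45,0.06,0,0,0,0],[0.505,0.0675,0.005,0,0,0],[0.525,0.07,0.005,0,0,0]]])

```text
clock: 10.07
tool_pos: [0.6072, -0.2149, 0.1455]
orientation: [179.8, 0.1, -79.3]
force: [0.4, 0.6, -0.4]
opening: 0.033
gripper_force: 30.0
```

>>> send_rows(plan=[[[0,0,0,0,0,0],[0,0,0,0,0,0],[0,0,0,0,0,0]]])

```text
clock: 10.32
tool_pos: [0.6084, -0.2107, 0.1473]
orientation: [179.9, 0.0, -79.1]
force: [0.1, 0.4, -0.7]
opening: 0.0333
gripper_force: 30.0
```

```bash
python3 go.py .610 -.2113 .0265 -78.9
```

```text
shift cm [ 0.09 -0.16 12.08] turn [ 0.07  0.03 -0.19] clock 10.32 q [ -1.8  21.   -9.5  -0.  -59.6  12.7] open 0.0333 F [ 0.1  0.4 -0.7]
```

To row units: 11.7 cm / 40 = 0.2925, 9.5 cm / 40 = 0.2375.

>>> send_rows(plan=[[[0.0025,-0.0025,0.025,0,0,0],[0.0025,-0.0025,0.1,0,0,0],[0.0025,-0.0025,0.175,0,0,0],[0.0025,-0.0025,0.2375,0,0,0],[0.0025,-0.0025,0.28,0,0,0],[0.0025,-0.0025,0.2925,0,0,0],[0.0025,-0.0025,0.2925,0,0,0],[0.0025,-0.0025,0.2925,0,0,0]]])

```text
clock: 10.98
tool_pos: [0.6107, -0.2117, 0.0316]
orientation: [-180.0, -0.0, -79.0]
force: [-0.1, -0.0, 0.2]
opening: 0.0333
gripper_force: 30.0
```

To row units: 0.4 cm / 40 = 0.01, 0.35 cm / 40 = 0.0088.

>>> send_rows(plan=[[[0,0,0.0025,0,0,0],[0,0,0.005,0,0,0],[0,0,0.0088,0,0,0],[0,0,0.01,0,0,0],[0,0,0.01,0,0,0]]])

```text
clock: 11.4
tool_pos: [0.6101, -0.2122, 0.0274]
orientation: [-180.0, -0.0, -79.1]
force: [-0.5, 0.0, -1.1]
opening: 0.0334
gripper_force: 30.0
```

To row units: 0.12 cm / 40 = 0.003, 0.1 cm / 40 = 0.0025.

>>> send_rows(plan=[[[0,0,0.0013,0,0,0],[0,0,0.0025,0,0,0],[0,0,0.003,0,0,0],[0,0,0.003,0,0,0]]])

```text
clock: 11.73
tool_pos: [0.6102, -0.2123, 0.0269]
orientation: [-180.0, -0.0, -79.1]
force: [-2.4, 1.5, 7.1]
opening: 0.0337
gripper_force: 30.0
```

>>> send_rows(plan=[[[0,0,0,0,0,0],[0,0,0,0,0,0],[0,0,0,0,0,0],[0,0,0,0,0,0]]], fingers=0.52)

```text
clock: 12.07
tool_pos: [0.61, -0.2122, 0.0257]
orientation: [180.0, 0.0, -79.1]
force: [0.4, -0.1, -0.2]
opening: 0.045
gripper_force: 0.0
```

To row units: -12.5 cm / 40 = -0.3125, -11 cm / 40 = -0.275.

>>> send_rows(plan=[[[0,0,-0.025,0,0,0],[0,0,-0.075,0,0,0],[0,0,-0.1375,0,0,0],[0,0,-0.2125,0,0,0],[0,0,-0.275,0,0,0],[0,0,-0.3125,0,0,0],[0,0,-0.3125,0,0,0],[0,0,-0.3125,0,0,0]]])

```text
clock: 12.73
tool_pos: [0.6106, -0.2122, 0.1527]
orientation: [-179.8, -0.0, -79.1]
force: [-0.4, 0.6, -0.5]
opening: 0.0456
gripper_force: 0.0
```

```bash
python3 go.py .412 .195 .15 -78.9
```

```text
shift cm [-43.74  11.81   0.21] turn [-0.16 -0.04 -0.21] clock 12.73 q [ -1.9  20.8  -9.   -0.  -60.   12.8] open 0.0456 F [-0.4  0.6 -0.5]
```

To row units: -25.5 cm / 40 = -0.6375, -22 cm / 40 = -0.55.

>>> send_rows(plan=[[[-0.0375,0.01,0,0,0,0],[-0.1125,0.03,0,0,0,0],[-0.2,0.0525,0,0,0,0],[-0.2875,0.0775,0,0,0,0],[-0.375,0.1,0,0,0,0],[-0.4625,0.125,0.0025,0,0,0],[-0.55,0.1475,0.0025,0,0,0],[-0.6375,0.1725,0.0025,0,0,0]]])

```text
clock: 13.4
tool_pos: [0.4925, 0.0262, 0.1491]
orientation: [179.9, -0.0, -79.1]
force: [-0.3, 0.9, 0.3]
opening: 0.0457
gripper_force: 0.0
```

>>> send_rows(plan=[[[-0.0875,0.0225,0,0,0,0],[-0.175,0.0475,0,0,0,0],[-0.2625,0.0725,0,0,0,0],[-0.35,0.095,0,0,0,0],[-0.425,0.115,0,0,0,0],[-0.455,0.1225,0.0025,0,0,0],[-0.455,0.1225,0.0025,0,0,0],[-0.455,0.1225,0.0025,0,0,0]]])

```text
clock: 14.07
tool_pos: [0.4108, 0.1949, 0.1483]
orientation: [179.9, -0.0, -79.0]
force: [0.2, -0.1, -0.0]
opening: 0.0454
gripper_force: 0.0
```

>>> send_rows(plan=[[[0,0,0,0,0,0],[0,0,0,0,0,0]]])

```text
clock: 14.23
tool_pos: [0.4116, 0.1938, 0.1486]
orientation: [180.0, -0.0, -79.2]
force: [0.5, -0.5, -0.7]
opening: 0.0456
gripper_force: 0.0
```

```bash
python3 go.py .412 .195 .02 -78.9
```

```text
shift cm [-0.12 -0.07 12.86] turn [ 0.04 -0.03 -0.26] clock 14.23 q [ 50.1   3.6 -32.4  -0.  -54.  -39.3] open 0.0456 F [ 0.5 -0.5 -0.7]
```

>>> send_rows(plan=[[[-0.0025,0,0.025,0,0,0],[-0.0025,0,0.1,0,0,0],[-0.0025,0,0.175,0,0,0],[-0.0025,0,0.25,0,0,0],[-0.0025,0,0.3,0,0,0],[-0.0025,0,0.32,0,0,0],[-0.0025,0,0.32,0,0,0],[-0.0025,0,0.32,0,0,0]]])

```text
clock: 14.9
tool_pos: [0.4118, 0.1953, 0.0212]
orientation: [180.0, -0.0, -79.1]
force: [-0.6, 0.6, -0.2]
opening: 0.0459
gripper_force: 0.0
```

>>> send_rows(plan=[[[0,0,0,0,0,0],[0,0,0,0,0,0],[0,0,0,0,0,0],[0,0,0,0,0,0],[0,0,0,0,0,0],[0,0,0,0,0,0]]], fingers=0)

```text
clock: 15.4
tool_pos: [0.4117, 0.196, 0.0215]
orientation: [-179.9, 0.0, -79.1]
force: [-1.6, -0.2, 7.3]
opening: 0.0213
gripper_force: 30.0
```

To row units: -13 cm / 40 = -0.325, -12.5 cm / 40 = -0.3125.

>>> send_rows(plan=[[[0,0,-0.025,0,0,0],[0,0,-0.075,0,0,0],[0,0,-0.1375,0,0,0],[0,0,-0.2,0,0,0],[0,0,-0.2625,0,0,0],[0,0,-0.3125,0,0,0],[0,0,-0.325,0,0,0],[0,0,-0.325,0,0,0]]])

```text
clock: 16.07
tool_pos: [0.412, 0.1964, 0.1525]
orientation: [-179.8, 0.1, -79.1]
force: [-0.6, 0.5, -0.0]
opening: 0.0215
gripper_force: 30.0
```

```bash
python3 go.py .6196 -.2603 .16 -78.9
```

```text
shift cm [ 48.77 -11.75  -0.82] turn [-0.17  0.13 -0.19] clock 16.07 q [ 50.3   3.3 -32.1   0.  -54.3 -39.4] open 0.0215 F [-0.6  0.5 -0. ]
```

To row units: 25.5 cm / 40 = 0.6375, 22 cm / 40 = 0.55.

>>> send_rows(plan=[[[0.0375,-0.01,-0.005,0,0,0],[0.1125,-0.0275,-0.01,0,0,0],[0.2,-0.0475,-0.015,0,0,0],[0.2875,-0.07,-0.02,0,0,0],[0.375,-0.09,-0.02,0,0,0],[0.4625,-0.1125,-0.02,0,0,0],[0.55,-0.1325,-0.02,0,0,0],[0.6375,-0.1525,-0.02,0,0,0]]])

```text
clock: 16.73
tool_pos: [0.5191, -0.045, 0.1573]
orientation: [179.9, 0.0, -79.1]
force: [0.1, 0.8, -0.9]
opening: 0.0213
gripper_force: 30.0
```

To row units: 23.3 cm / 40 = 0.5825, 22.5 cm / 40 = 0.5625.

>>> send_rows(plan=[[[0.0875,-0.02,0,0,0,0],[0.175,-0.0425,0,0,0,0],[0.2625,-0.0625,0,0,0,0],[0.35,-0.085,0,0,0,0],[0.4375,-0.105,0,0,0,0],[0.5125,-0.1225,0,0,0,0],[0.5625,-0.135,0,0,0,0],[0.5825,-0.14,0,0,0,0]]])

```text
clock: 17.4
tool_pos: [0.6183, -0.264, 0.1559]
orientation: [179.8, 0.1, -79.2]
force: [-0.4, -0.2, -0.3]
opening: 0.0209
gripper_force: 30.0
```

>>> send_rows(plan=[[[0,0,0,0,0,0],[0,0,0,0,0,0],[0,0,0,0,0,0]]])

```text
clock: 17.65
tool_pos: [0.6179, -0.2605, 0.1581]
orientation: [179.9, 0.0, -79.1]
force: [-0.1, -0.1, 0.4]
opening: 0.0213
gripper_force: 30.0
```

```bash
python3 go.py .6196 -.2603 .0275 -78.9
```

```text
shift cm [ 0.02 -0.19 13.06] turn [ 0.07  0.04 -0.18] clock 17.65 q [ -6.3  22.8  -5.1  -0.  -62.2  17.2] open 0.0213 F [-0.1 -0.1  0.4]
```

To row units: 12.8 cm / 40 = 0.32, 12 cm / 40 = 0.3.

>>> send_rows(plan=[[[0,-0.0025,0.025,0,0,0],[0,-0.0025,0.1,0,0,0],[0,-0.0025,0.175,0,0,0],[0,-0.0025,0.25,0,0,0],[0,-0.0025,0.3,0,0,0],[0,-0.0025,0.32,0,0,0],[0,-0.0025,0.32,0,0,0],[0,-0.0025,0.32,0,0,0]]])

```text
clock: 18.32
tool_pos: [0.6197, -0.2607, 0.031]
orientation: [-180.0, -0.0, -79.0]
force: [0.1, 0.1, -0.5]
opening: 0.0211
gripper_force: 30.0
```

To row units: 0.3 cm / 40 = 0.0075, 0.2 cm / 40 = 0.005.

>>> send_rows(plan=[[[0,0,0.0025,0,0,0],[0,0,0.005,0,0,0],[0,0,0.0075,0,0,0],[0,0,0.0075,0,0,0],[0,0,0.0075,0,0,0]]])

```text
clock: 18.73
tool_pos: [0.6196, -0.2613, 0.0282]
orientation: [-180.0, -0.0, -79.1]
force: [-0.7, 0.8, -0.3]
opening: 0.0213
gripper_force: 30.0
```

To row units: 0.14 cm / 40 = 0.0035, 0.1 cm / 40 = 0.0025.

>>> send_rows(plan=[[[0,0,0.0013,0,0,0],[0,0,0.0025,0,0,0],[0,0,0.0035,0,0,0],[0,0,0.0035,0,0,0]]])

```text
clock: 19.07
tool_pos: [0.6196, -0.2614, 0.0272]
orientation: [-180.0, -0.0, -79.1]
force: [-1.9, 0.9, 4.9]
opening: 0.0212
gripper_force: 30.0
```

>>> send_rows(plan=[[[0,0,0,0,0,0],[0,0,0,0,0,0],[0,0,0,0,0,0],[0,0,0,0,0,0]]], fingers=0.45)

```text
clock: 19.4
tool_pos: [0.6193, -0.2613, 0.0262]
orientation: [180.0, 0.0, -79.1]
force: [0.5, 0.1, 0.9]
opening: 0.0383
gripper_force: 0.0
```

To row units: -12.5 cm / 40 = -0.3125, -11 cm / 40 = -0.275.

>>> send_rows(plan=[[[0,0,-0.025,0,0,0],[0,0,-0.075,0,0,0],[0,0,-0.1375,0,0,0],[0,0,-0.2125,0,0,0],[0,0,-0.275,0,0,0],[0,0,-0.3125,0,0,0],[0,0,-0.3125,0,0,0],[0,0,-0.3125,0,0,0]]])

```text
clock: 20.07
tool_pos: [0.6201, -0.2613, 0.1534]
orientation: [-179.8, -0.0, -79.1]
force: [-0.3, -0.5, -0.9]
opening: 0.0396
gripper_force: 0.0
```

```bash
python3 go.py .6333 .2108 .16 -173
```

```text
shift cm [-46.11 -10.22  -0.67] turn [-1.600e-01  9.000e-02  9.389e+01] clock 20.07 q [ -6.3  23.1  -5.3  -0.  -61.4  17.2] open 0.0396 F [-0.3 -0.5 -0.9]
```

To row units: -25.5 cm / 40 = -0.6375, -22 cm / 40 = -0.55, 46 degrees / 360 = 0.1278.

>>> send_rows(plan=[[[-0.0375,-0.0075,0,0,0,0.0111],[-0.1125,-0.025,-0.005,0,0,0.0278],[-0.2,-0.045,-0.01,0,0,0.0444],[-0.2875,-0.0625,-0.015,0,0,0.0611],[-0.375,-0.0825,-0.015,0,0,0.0778],[-0.4625,-0.1025,-0.015,0,0,0.0944],[-0.55,-0.1225,-0.015,0,0,0.1111],[-0.6375,-0.1425,-0.015,0,0,0.1278]]])

```text
clock: 20.73
tool_pos: [0.6263, 0.0015, 0.1566]
orientation: [179.9, -0.1, -125.4]
force: [0.6, 0.3, 0.3]
opening: 0.0395
gripper_force: 0.0
```

```bash
python3 go.py .6333 .2108 .15 -173
```

```text
shift cm [-17.46  11.56   0.65] turn [ 4.000e-02 -1.000e-01  4.759e+01] clock 20.73 q [ 18.   19.  -11.1  -0.  -59.9 -53.4] open 0.0395 F [0.6 0.3 0.3]
```

To row units: -17.4 cm / 40 = -0.435, -16 cm / 40 = -0.4, 47.6 degrees / 360 = 0.1322.

>>> send_rows(plan=[[[-0.0675,0.045,0,0,0,0.0189],[-0.1375,0.09,0.0025,0,0,0.0378],[-0.205,0.135,0.005,0,0,0.0567],[-0.275,0.18,0.01,0,0,0.0756],[-0.345,0.2275,0.0125,0,0,0.0944],[-0.4,0.265,0.015,0,0,0.1133],[-0.435,0.2875,0.015,0,0,0.1322],[-0.435,0.2875,0.015,0,0,0.1322]]])

```text
clock: 21.4
tool_pos: [0.6326, 0.2115, 0.1499]
orientation: [-180.0, -0.1, -173.0]
force: [0.4, -0.2, -0.1]
opening: 0.0395
gripper_force: 0.0
```

>>> send_rows(plan=[[[0,0,0,0,0,0],[0,0,0,0,0,0],[0,0,0,0,0,0]]])

```text
clock: 21.65
tool_pos: [0.633, 0.2073, 0.1511]
orientation: [-180.0, -0.0, -172.7]
force: [-0.7, 0.4, 0.5]
opening: 0.0395
gripper_force: 0.0
```

```bash
python3 go.py .6333 .2108 .014 -173;  python3 - <<'E'
from plant import ctrl
from h import *
im=[]
for n in('scene','top'):
    s=ctrl.snapshot(n); im.append(s)
    for c,st in blobs(s['img'],*BLUE)[1]:
        p=plane(s,c,.048)[:2]-[.6077,-.1995]; a=np.radians(101.1); print(n,c,st[4],'caddy xy',(np.array([[np.cos(a),np.sin(a)],[-np.sin(a),np.cos(a)]])@p).round(4))
a=im[0]['img'][130:310,200:460];b=im[1]['img'][110:290,210:470]
cv2.imwrite('pics/c2.png',cv2.resize(np.vstack([a,b]),None,fx=1.65,fy=1.65)[...,::-1])
E
```

```text
shift cm [-0.09  0.34 13.71] turn [-0.02 -0.05  0.34] clock 21.65 q [  34.9   22.7   -6.2   -0.   -61.1 -117.5] open 0.0395 F [-0.7  0.4  0.5]
scene [591.6   3.3] 142 caddy xy [ 1.492  -0.0097]
scene [326.2 144.7] 103 caddy xy [0.322 0.143]
scene [231.4 185.3] 69 caddy xy [0.0392 0.2092]
scene [284.9 235.5] 251 caddy xy [ 0.0533 -0.0018]
scene [264.9 250.1] 141 caddy xy [-0.0096 -0.0004]
scene [248.8 262.2] 60 caddy xy [-0.0593  0.    ]
top [419.  169.5] 50 caddy xy [-0.0641 -0.0002]
top [375.6 177.6] 230 caddy xy [ 0.0493 -0.0012]
top [399.9 173.2] 125 caddy xy [-0.014  -0.0003]
top [285.8 248.3] 107 caddy xy [0.3074 0.1306]
top [401.  251.9] 66 caddy xy [0.0244 0.1957]
```

View pics/c2.png

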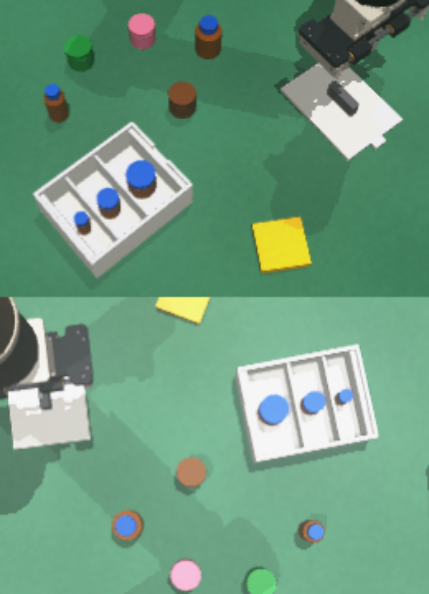

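The crops show all three vials upright in their own bays (top pixels (376,178), (400,173), (419,170)), centred to about 1–2 mm. Now the lid.

To row units: 13.6 cm / 40 = 0.34, 13.4 cm / 40 = 0.335.

>>> send_rows(plan=[[[-0.0025,0.005,0.025,0,0,0],[-0.0025,0.005,0.1,0,0,0],[-0.0025,0.005,0.175,0,0,0],[-0.0025,0.005,0.25,0,0,0],[-0.0025,0.005,0.3,0,0,0],[-0.0025,0.005,0.335,0,0,0],[-0.0025,0.005,0.34,0,0,0],[-0.0025,0.005,0.34,0,0,0]]])

```text
clock: 22.42
tool_pos: [0.6333, 0.2097, 0.0141]
orientation: [-179.9, -0.1, -172.7]
force: [-0.6, 0.5, 0.6]
opening: 0.0394
gripper_force: 0.0
```

>>> send_rows(plan=[[[0,0,0,0,0,0],[0,0,0,0,0,0],[0,0,0,0,0,0],[0,0,0,0,0,0],[0,0,0,0,0,0],[0,0,0,0,0,0]]], fingers=0)

```text
clock: 22.92
tool_pos: [0.6347, 0.2111, 0.0167]
orientation: [180.0, 0.1, -172.7]
force: [-0.8, 1.6, 6.5]
opening: 0.0157
gripper_force: 30.0
```

To row units: -13.5 cm / 40 = -0.3375, -6.5 cm / 40 = -0.1625.

>>> send_rows(plan=[[[0,0,-0.0125,0,0,0],[0,0,-0.05,0,0,0],[0,0,-0.1,0,0,0],[0,0,-0.1625,0,0,0],[0,0,-0.225,0,0,0],[0,0,-0.2875,0,0,0],[0,0,-0.325,0,0,0],[0,0,-0.3375,0,0,0]]])

```text
clock: 23.58
tool_pos: [0.6349, 0.2108, 0.1535]
orientation: [179.9, 0.2, -172.7]
force: [0.8, 0.2, -1.4]
opening: 0.0161
gripper_force: 30.0
```

```bash
python3 go.py .6077 -.1995 .16 -78.9
```

```text
shift cm [  7.91 -40.35  -0.72] turn [ -0.1    0.21 -93.8 ] clock 23.58 q [  35.    22.7   -5.9    0.   -61.2 -117.8] open 0.0161 F [ 0.8  0.2 -1.4]
```

To row units: -19 cm / 40 = -0.475, -16.4 cm / 40 = -0.41, -44 degrees / 360 = -0.1222.

>>> send_rows(plan=[[[0.005,-0.025,-0.005,0,0,-0.0083],[0.015,-0.08,-0.0125,0,0,-0.0222],[0.0275,-0.145,-0.0175,0,0,-0.0389],[0.04,-0.21,-0.0175,0,0,-0.0556],[0.0525,-0.275,-0.0175,0,0,-0.0722],[0.065,-0.34,-0.0175,0,0,-0.0889],[0.08,-0.41,-0.0175,0,0,-0.1056],[0.0925,-0.475,-0.0175,0,0,-0.1222]]])

```text
clock: 24.25
tool_pos: [0.62, 0.0157, 0.1561]
orientation: [179.9, -0.1, -128.4]
force: [0.2, 0.2, -3.3]
opening: 0.0159
gripper_force: 30.0
```

```bash
python3 go.py .6077 -.1995 .16 -78.9
```

```text
shift cm [ 17.63 -12.41  -0.38] turn [  0.14  -0.06 -49.53] clock 24.25 q [ 19.4  18.5 -11.9  -0.  -59.7 -57.9] open 0.0159 F [ 0.2  0.2 -3.3]
```

To row units: 17.6 cm / 40 = 0.44, 16.8 cm / 40 = 0.42, -49.5 degrees / 360 = -0.1375.

>>> send_rows(plan=[[[0.0625,-0.0425,-0.0025,0,0,-0.0181],[0.125,-0.0875,-0.005,0,0,-0.0361],[0.1875,-0.1325,-0.0075,0,0,-0.0542],[0.25,-0.175,-0.0075,0,0,-0.0722],[0.3125,-0.22,-0.0075,0,0,-0.0903],[0.375,-0.2625,-0.0075,0,0,-0.1083],[0.42,-0.295,-0.0075,0,0,-0.125],[0.44,-0.31,-0.0075,0,0,-0.1375]]])

```text
clock: 24.92
tool_pos: [0.6065, -0.2002, 0.1588]
orientation: [179.8, 0.0, -79.0]
force: [0.1, 1.2, -3.0]
opening: 0.0156
gripper_force: 30.0
```

>>> send_rows(plan=[[[0,0,0,0,0,0],[0,0,0,0,0,0],[0,0,0,0,0,0],[0,0,0,0,0,0]]])

```text
clock: 25.25
tool_pos: [0.6079, -0.1967, 0.16]
orientation: [180.0, 0.0, -79.2]
force: [1.3, -0.2, -2.9]
opening: 0.0161
gripper_force: 30.0
```

```bash
python3 go.py .6077 -.1995 .076 -78.9;  python3 - <<'E'
from plant import ctrl
from h import *
s=ctrl.snapshot('scene');t=ctrl.snapshot('top')
a=s['img'][150:310,190:350];b=t['img'][100:260,320:480]
cv2.imwrite('pics/c3.png',cv2.resize(np.hstack([a,b]),None,fx=2.5,fy=2.5,interpolation=cv2.INTER_CUBIC)[...,::-1])
E
```

```text
shift cm [0.27 0.06 8.4 ] turn [ 0.05  0.02 -0.34] clock 25.25 q [ -0.5  19.9  -9.3  -0.  -60.8  11.2] open 0.0161 F [ 1.3 -0.2 -2.9]
```

View pics/c3.png

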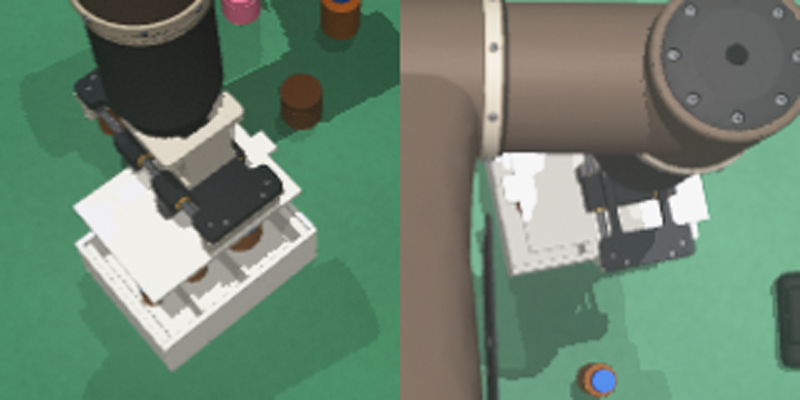

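Run:
```python
from plant import ctrl
from h import *
s=ctrl.snapshot('scene')
p0=np.array([[75,207],[158,300],[300,190]])/2.5+[190,150]
p=sub(s,p0,2); print(abs(p-p0).max(), p)
X=np.array([plane(s,q,.1515) for q in p]); print(X.round(4)); d=np.diff(X,axis=0)
print('centre',(X[0]+X[2])/2,np.linalg.norm(d,axis=1),np.degrees(np.arctan2(d[:,1],d[:,0])))
```

```text
1.7921325683593636 [[218.95341 232.39445]
 [251.40787 271.75912]
 [310.0847  225.56339]]
[[ 0.5643 -0.2923  0.1515]
 [ 0.6877 -0.2699  0.1515]
 [ 0.6533 -0.1029  0.1515]]
centre [ 0.60882475 -0.19760425  0.1515    ] [0.12545705 0.17046379] [ 10.31309356 101.64372897]
```

To row units: 7.2 cm / 40 = 0.18, 6.7 cm / 40 = 0.1675.

>>> send_rows(plan=[[[0.0025,0.0025,0.02,0,0,0],[0.0025,0.0025,0.055,0,0,0],[0.0025,0.0025,0.1,0,0,0],[0.0025,0.0025,0.14,0,0,0],[0.0025,0.0025,0.1675,0,0,0],[0.0025,0.0025,0.18,0,0,0],[0.0025,0.0025,0.18,0,0,0],[0.0025,0.0025,0.18,0,0,0]]])

```text
clock: 26.07
tool_pos: [0.6076, -0.1988, 0.0887]
orientation: [-180.0, -0.0, -79.2]
force: [0.2, 0.2, -1.8]
opening: 0.0161
gripper_force: 30.0
```

>>> send_rows(plan=[[[0,0,0,0,0,0],[0,0,0,0,0,0],[0,0,0,0,0,0]]])

```text
clock: 26.32
tool_pos: [0.6078, -0.1988, 0.0893]
orientation: [-179.9, -0.0, -79.2]
force: [0.1, -0.7, -2.9]
opening: 0.0157
gripper_force: 30.0
```

```bash
python3 go.py .6073 -.1985 .0725 -78.9
```

```text
shift cm [-0.03  0.05  1.68] turn [-0.08 -0.02 -0.3 ] clock 26.32 q [ -0.7  23.7 -13.8   0.  -52.4  11.4] open 0.0157 F [ 0.1 -0.7 -2.9]
```

To row units: 1.5 cm / 40 = 0.0375, 0.05 cm / 40 = 0.0013.

>>> send_rows(plan=[[[0,0.0013,0.0075,0,0,0],[0,0.0013,0.015,0,0,0],[0,0.0013,0.0225,0,0,0],[0,0.0013,0.03,0,0,0],[0,0.0013,0.035,0,0,0],[0,0.0013,0.0375,0,0,0],[0,0.0013,0.0375,0,0,0]]])

```text
clock: 26.9
tool_pos: [0.6066, -0.1988, 0.073]
orientation: [180.0, 0.0, -79.2]
force: [-0.9, 0.6, -2.0]
opening: 0.0158
gripper_force: 30.0
```

Passed inside the rim with no contact force; lower the last bit.

To row units: 0.2 cm / 40 = 0.005, 0.15 cm / 40 = 0.0038.

>>> send_rows(plan=[[[0,0,0.0013,0,0,0],[0,0,0.0025,0,0,0],[0,0,0.0038,0,0,0],[0,0,0.005,0,0,0],[0,0,0.005,0,0,0]]])

```text
clock: 27.32
tool_pos: [0.6069, -0.1988, 0.0717]
orientation: [-180.0, -0.0, -79.2]
force: [0.4, 0.1, -1.2]
opening: 0.0156
gripper_force: 30.0
```

To row units: 0.1 cm / 40 = 0.0025, 0.05 cm / 40 = 0.0013.

>>> send_rows(plan=[[[0,0,0.0013,0,0,0],[0,0,0.0025,0,0,0],[0,0,0.0025,0,0,0]]])

```text
clock: 27.57
tool_pos: [0.607, -0.1989, 0.0717]
orientation: [-180.0, -0.0, -79.2]
force: [-2.5, 1.1, 7.3]
opening: 0.0157
gripper_force: 30.0
```

Contact at the expected seat height (lid underside ≈ 55 mm). Release, rise and back away.

>>> send_rows(plan=[[[0,0,0,0,0,0],[0,0,0,0,0,0],[0,0,0,0,0,0],[0,0,0,0,0,0]]], fingers=0.5)

```text
clock: 27.9
tool_pos: [0.6069, -0.1989, 0.0704]
orientation: [-180.0, -0.0, -79.2]
force: [0.4, 0.1, -0.3]
opening: 0.037
gripper_force: 0.0
```

To row units: -12.5 cm / 40 = -0.3125, -11 cm / 40 = -0.275.

>>> send_rows(plan=[[[0,0,-0.025,0,0,0],[0,0,-0.075,0,0,0],[0,0,-0.1375,0,0,0],[0,0,-0.2125,0,0,0],[0,0,-0.275,0,0,0],[-0.075,0,-0.3125,0,0,0],[-0.15,0,-0.3125,0,0,0],[-0.225,0,-0.3125,0,0,0]]])

```text
clock: 28.57
tool_pos: [0.5904, -0.1099, 0.1977]
orientation: [-179.8, -0.0, -79.3]
force: [0.1, 0.6, 0.3]
opening: 0.0438
gripper_force: 0.0
```

To row units: -20 cm / 40 = -0.5, -18 cm / 40 = -0.45.

>>> send_rows(plan=[[[-0.075,0,0,0,0,0],[-0.15,0,0,0,0,0],[-0.225,0,0,0,0,0],[-0.3,0,0,0,0,0],[-0.375,0,0,0,0,0],[-0.45,0,0,0,0,0],[-0.5,0,0,0,0,0],[-0.5,0,0,0,0,0]]])

```text
clock: 29.23
tool_pos: [0.5522, 0.0892, 0.1964]
orientation: [-179.9, 0.0, -79.0]
force: [-0.0, 0.5, -0.6]
opening: 0.0436
gripper_force: 0.0
```

Run:
```python
from plant import ctrl
from h import *
s=ctrl.snapshot('scene');t=ctrl.snapshot('top')
a=s['img'][190:310,200:340];b=t['img'][120:240,330:470]
cv2.imwrite('pics/c4.png',cv2.resize(np.hstack([a,b]),None,fx=2.85,fy=2.85,interpolation=cv2.INTER_CUBIC)[...,::-1])
```

```text
(no output)
```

View pics/c4.png

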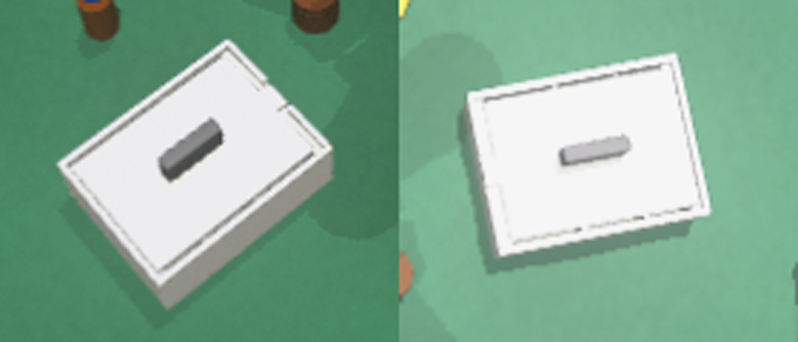

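The picture shows the lid inside the rim with even gaps all round, the bar centred at crop (190,150) and (595,151), and the lug filling the notch at (275,95).

```bash
python3 -c "from plant import ctrl;print(ctrl.close_job())"
```

```text
the job is handed in; nothing more can be done
None
```

The caddy is packed and handed in: the three short vials stand upright in their own bays and the lid lies inside the rim with its lug in the notch; the last pictures confirm this, but no verdict was returned.

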